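# Pack up the collimation lamp box

### The job

Get the lamp box up onto the flat aluminium packing plate without lifting it bodily off the bench: tip it back on its rear edge until it leans by itself against the sloping rest, slide the plate's flat blade centrally under its front until it is well past the middle of the box's base, then bring the box gently forward so that it stands upright and flat on the blade, in front of the rest and square to the plate. Do not let the box fall over or drop, and leave the eyepiece, the sight tube and the eyecup standing where they are.

Things in the scene. Friction and masses are not known exactly. Their poses are not given: they have to be found in the camera images.
- rest: Pale wooden sloping rest, fixed to the bench. Origin: at bench level, middle of the foot line of its flat front face, which is 140 mm wide (y), 110 mm long up the slope and leans 32 degrees back from vertical towards the rest's +x. Panel 12 mm thick, struts behind to x = +97 mm. z up. The lamp box stands before its front (-x).
- lampbox: Brown wooden lamp box, loose, 0.5 to 0.95 kg, 56 deep (x) by 110 wide (y) by 140 mm tall (z); brass lens ring 6 mm proud on its front (-x). Origin: centre of underside. Starts upright, rear (+x) face to the rest, rear bottom edge 2 to 5 mm before the rest's foot line. Tipped back it balances at about 21 degrees; beyond that it falls back and leans stably on the rest at 32 to 36 degrees.
- heel (a point): Middle of the lamp box's rear bottom edge (box frame x = +28 mm, y = 0, z = 0); axes as the box.
- plate: Bent aluminium packing plate, loose, 0.35 kg: a flat blade 110 mm long (x), 90 mm wide (y), 6 mm thick lying on the bench, with a leaning lip at its -x end. Origin: centre of the blade's underside; z up.
- blade_tip (a point): Middle of the blade's free leading edge, at its underside (plate frame x = +55 mm, y = 0, z = 0); axes as the plate. This edge goes under the box first.
- eyepiece: Bystander: brass eyepiece standing upright, 48 mm across, 75 mm tall, origin under its centre.
- sight_tube: Bystander: silver sight tube standing upright, 48 mm across the foot, 105 mm tall, origin under its centre.
- eyecup: Bystander: black eyecup standing on the bench, 68 mm across, 40 mm tall, origin under its centre.
- fin_top (a point): Centre of the top of the solid upright grip fin on the lamp box, 185 mm above the box's underside (box frame x = y = 0). The dark fin is 14 mm thick (x), 80 mm wide (y) and stands 45 mm above the box's top. Axes as the box.
- lip_foot (a point): Where the plate's lip starts (plate frame x = -52, y = 0, z = 3 mm), axes as the plate. From here the lip's mid-plane runs 75 mm along (-0.574, 0, 0.819): it leans 35 degrees from vertical, outwards. It is flat, 6 mm thick, 90 mm wide: grip it across its thickness, tool tilted to match.
Mind the look-alikes: they are no part of the job. There is more than one size of the lampbox; the one meant has the size given above.

How it is judged:
By the outcome, as a careful person would: the job done as asked, in the order asked, and still so for the second after the job is handed in, with the robot touching nothing.
It also fails if it takes over 70 s, if anything falls off the work surface, if the arm or the gripper's body presses on something with over 40 N, if the wrist force passes 120 N, or if a joint passes its speed limit or range.

### The arm

A 7-joint arm with a two-finger parallel gripper is mounted at the origin on the work surface. World frame = base frame: x ahead of the robot, y to its left, z up, the work surface at z = 0. Lengths are in m, angles in rad, forces in N, time in s.
With the tool pointing down it reaches from about 0.425 to 0.95 m from the base axis. Payload 4.7 kg.
Tool frame: the origin (TCP) lies on the centre line of the jaws, within the pads' length; the fingertips stand robot.nose_length ahead of it and the grasp point (between the pads) lies 8 mm behind it (robot.nose_length is the distance from the TCP to the fingertips, in m); z points along the fingers, y is the line along which they close (so a half turn about z gives the same grasp; the last joint's range is limited). The gripper opens to 85 mm and grips with 20 to 120 N. Pads are 22 mm wide; open, the fingers measure 114 mm over their backs; the gripper's body (76 mm by 85 mm) begins 54 mm behind the grasp point. The pads swing forward as they close: fully open they stand 13 mm farther back than shut.
Start: joints at [1.135, 0.469, -0.049, 1.532, 0.024, 1.141, -0.082], TCP at [0.267, -0.62, 0.242] pointing down, gripper open.
Joint ranges: [-2.59, 2.59], [-0.33, 1.99], [-1.39, 1.29], [0.1, 2.45], [-1.04, 4.18], [0.21, 1.99], [-2.66, 2.66]. Speed limits (rad/s): [2.57, 2.57, 3.14, 3.14, 3.14, 3.14, 3.14].

### API

Orientations are given as [roll, pitch, yaw] about the fixed x, y, z axes, in that order (R = Rz(yaw) Ry(pitch) Rx(roll)).
In Python, from plant import robot gives the robot as it stands. Calls block until the motion is done:
- robot.goto(position, orientation): joint-space move of the TCP to a pose.
- robot.move_straight(position, vel=0.15, attitude=None, contact_N=None): straight line of the TCP; attitude=None keeps the orientation; vel is the mean speed in m/s. With contact_N (N) it stops when the force on the tool has changed by that much, and returns True; else False.
- robot.move_joints(angles): joint-space move.
- robot.grip(opening, strength=None): opening from 0.0 (shut) to 1.0 (fully open); strength is the grip in N (None keeps the last); returns when the fingers have stopped.
- robot.sleep(seconds).
- robot.inverse_kinematics(position, orientation): joint angles nearest the present ones, or None.
- robot.sense(): the state.
- robot.grab_frame(name): name is "side" or "top"; returns a dict with "image" (400x640x3 uint8, red, green, blue), "range_z" (400x640 float32, m along the optical axis (not along the pixel's ray), 0 where there is no reading), "fx", "fy", "cx", "cy" (pixels), "R" (3x3) and "t" (3): a world point X has camera coordinates R X + t. Camera axes: x right, y down, z forward; pixel columns grow to the right and rows downward; lengths in m; the calibration is good to about 2 mm. A picture is of the moment at which its call begins.
A pose or a line that the arm cannot do raises robot.IKError and nothing moves.
- robot.close_job(): hands the job in; it is judged then, once.
The state is a dict: "t": time; "joint_pos": joint angles; "joint_velocities": joint speeds; "effort": joint torques, N m; "tcp_pos": TCP position; "tcp_rot": TCP orientation; "wrist_force": force on the tool from outside, world axes, zero at the start; "torque": the same for the moment, N m; "opening": opening from 0.0 (shut) to 1.0 (fully open); "gripper_force": force on a finger pad.
Only numpy, scipy, OpenCV 4.12 (cv2) and the standard library are available. Lean on these libraries where they do the work, as an engineer would, in place of code of your own. Each camera call takes 0.05 s, during which the arm holds its last target. There are 200 camera calls.

## Working session

There is one attempt and no reset: what is moved stays moved. The work goes in short steps, each a Python script; the robot and the scene stay as the last script left them, time stands still between calls to the robot, and variables do not carry over. Pictures are saved under pics/ and viewed, at most 10 in all, crops included, and the job is handed in when it is done.

```bash
ls; mkdir -p pics; python3 - <<'E'
from plant import robot
import cv2,numpy as np
s=robot.sense();print(s['t'],s['tcp_pos'],s['tcp_rot'],robot.nose_length)
for n in("top","side"):
    f=robot.grab_frame(n);np.savez(f'pics/{n}0.npz',**f)
    cv2.imwrite(f'pics/{n}0.png',f['image'][:,:,::-1]);print(n,f['fx'],f['cx'],f['cy'],-f['R'].T@f['t'],f['R'].round(3).tolist())
E
```

```text
pics
0.0 [ 0.26686848 -0.61939634  0.24126111] [-3.13965540e+00  3.45494741e-05  4.06823678e-01] 0.011
top 491.34715515686554 328.8172510693872 199.26466519363385 [0.44897552 0.02194643 1.15878222] [[0.013, -1.0, -0.007], [-0.995, -0.012, -0.101], [0.101, 0.008, -0.995]]
side 518.9557947916493 330.0037466628384 192.56015870994872 [0.05226941 0.74795446 1.11620234] [[-0.825, -0.564, 0.004], [-0.423, 0.614, -0.666], [0.374, -0.551, -0.746]]
```

View pics/top0.png

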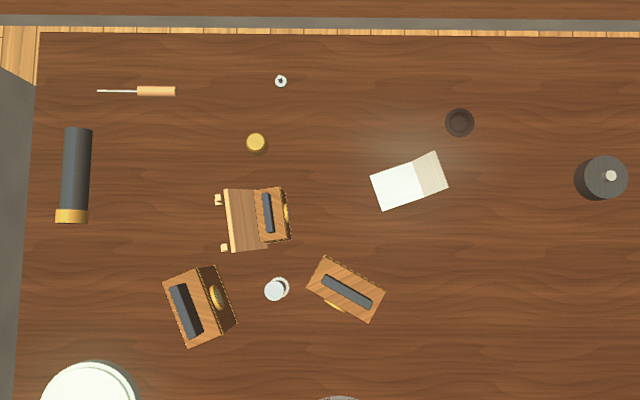

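View pics/side0.png

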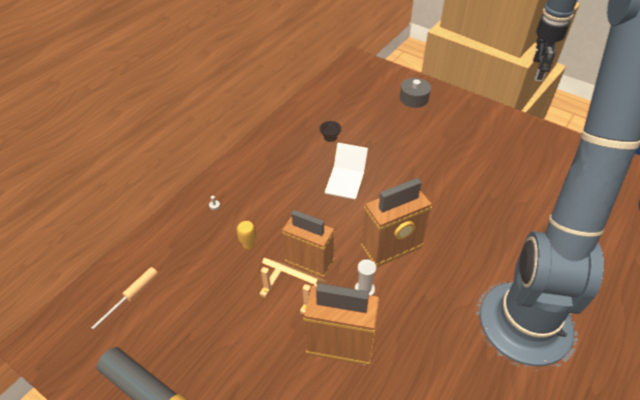

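The target candidates are three finned brown boxes in the top view, at (270,213), (200,305) and (345,290). The first is the only one standing before the rest, and its top is about 55x27 px (≈110x56 mm). The other two are larger. I'll measure it and confirm in a crop.

```bash
cat > vis.py <<'E'
import numpy as np,cv2
def cloud(f):
    v,u=np.mgrid[0:400,0:640];z=f['range_z']
    c=np.stack([(u-f['cx'])/f['fx']*z,(v-f['cy'])/f['fy']*z,z],-1)
    P=(c-f['t'])@f['R'];P[z<=0]=np.nan;return P
def rays(f,uv,h):
    uv=np.atleast_2d(uv).astype(float)
    d=np.c_[(uv[:,0]-f['cx'])/f['fx'],(uv[:,1]-f['cy'])/f['fy'],np.ones(len(uv))]@f['R']
    c=-f['R'].T@f['t'];return c+d*((h-c[2])/d[:,2])[:,None]
def rect(f,m,h):
    "largest blob of mask m, its outline cast on plane z=h: centre(mm), sides, angle of long side (deg), blob pixel centre"
    n,l,st,ce=cv2.connectedComponentsWithStats(m.astype(np.uint8))
    if n<2: return None
    k=1+np.argmax(st[1:,4]);uv=np.argwhere(l==k)[:,::-1]
    Q=rays(f,uv,h)[:,:2]*1000
    (c,s,a)=cv2.minAreaRect(Q.astype(np.float32))
    if s[0]<s[1]: a+=90
    return np.round(c,1),np.round(sorted(s),1),round((a+90)%180-90,2),ce[k].round(),st[k,4],Q.mean(0).round(1)
def win(u0,v0,u1,v1):
    m=np.zeros((400,640),bool);m[v0:v1,u0:u1]=1;return m
E
python3 - <<'E'
from vis import *
f=dict(np.load('pics/top0.npz'));P=cloud(f);Z=P[...,2];im=f['image'].astype(int);hsv=cv2.cvtColor(f['image'],cv2.COLOR_RGB2HSV)
print('bench z',np.nanmedian(Z[250:380,420:560]))
for n,w in dict(A=(245,175,300,250),B=(150,255,240,355),C=(295,245,390,330)).items():
    W=win(*w); print(n,'maxZ',np.nanmax(Z[W]))
    for zz in np.unique((Z[W&(Z>.1)]/.005).round()*.005,): 
        k=(W&(abs(Z-zz)<.0025)).sum()
        if k>60: print('  ',zz.round(3),k,rect(f,W&(abs(Z-zz)<.004),zz)[:4])
white=(hsv[...,1]<60)&(hsv[...,2]>130)
W=win(360,140,460,220)
print('blade',rect(f,W&white&(Z<.012),.006)); print('lip',rect(f,W&(Z>.015),.035))
print('cup',rect(f,win(435,95,485,145)&(Z>.03),.04)); print('eyep',rect(f,win(235,120,280,165)&(Z>.06),.075))
print('tube',rect(f,win(255,268,300,310)&(Z>.09),.105))
W=win(210,180,270,260);print('rest top',rect(f,W&(Z>.085)&(Z<.105),.095))
# rest front face plane
m=W&(Z>.02)&(Z<.085)&(np.arange(640)[None]>228);Q=P[m];c=Q.mean(0);n=np.linalg.svd(Q-c,full_matrices=False)[2][2];n*=np.sign(n[2])
print('rest plane',c,n,len(Q))
g=dict(np.load('pics/side0.npz'));P=cloud(g);Z=P[...,2];hs=cv2.cvtColor(g['image'],cv2.COLOR_RGB2HSV)
W=win(275,205,340,275)
print('side fin',rect(g,W&(Z>.177),.185)); print('side boxtop',rect(g,W&(abs(Z-.14)<.004),.14))
W=win(315,140,375,205);print('side blade',rect(g,W&(hs[...,1]<60)&(hs[...,2]>130)&(Z<.012),.006))
a=cv2.resize(f['image'][170:255,205:300,::-1],None,fx=4,fy=4);b=cv2.resize(g['image'][195:300,250:350,::-1],None,fx=3.4,fy=3.4)[:340]
cv2.imwrite('pics/crop1.png',np.hstack([a[:340],b]))
E
```

```text
bench z -0.001243932609713842
A maxZ 0.19024246342461673
   0.135 171 (array([484. , 147.9]), array([36.4, 55.6]), -80.62, array([276., 233.]))
   0.14 824 (array([520.5, 153.7]), array([ 55.9, 109.4]), 9.17, array([270., 214.]))
   0.145 69 (array([528.5, 176. ]), array([ 5.7, 18.4]), -29.56, array([258., 209.]))
   0.185 232 (array([520.3, 153.6]), array([14. , 79.1]), 9.08, array([267., 212.]))
B maxZ 0.24342676950459727
   0.14 67 (array([321.3, 252.4]), array([ 9.7, 64.6]), 18.9, array([218., 309.]))
   0.145 72 (array([351.7, 263.9]), array([11.1, 67.4]), 23.63, array([213., 298.]))
   0.15 78 (array([360.1, 268.7]), array([ 10.7, 106.2]), 24.65, array([210., 294.]))
   0.17 64 (array([381.4, 281.3]), array([ 3.3, 62.5]), 23.34, array([202., 282.]))
   0.175 153 (array([355.7, 275.8]), array([ 16.1, 112.8]), 20.73, array([205., 295.]))
   0.18 1414 (array([330.6, 297.3]), array([ 73.8, 141.4]), 23.57, array([194., 307.]))
   0.185 194 (array([339.7, 280.2]), array([26.4, 38. ]), 20.93, array([198., 305.]))
   0.235 226 (array([330.3, 297.8]), array([ 20.1, 102.8]), 23.71, array
[... 1041 characters left out ...]
)
tube (array([360.4, 145.4]), array([39.8, 40.3]), -88.72, array([274., 291.]), np.int32(318), array([360.3, 145. ]))
rest top (array([508.9, 243. ]), array([ 17.7, 138.6]), 9.36, array([230., 220.]), np.int32(442), array([508.7, 244. ]))
rest plane [0.51176375 0.21960512 0.05383286] [ 0.1310297  -0.82952382  0.54288254] 1402
side fin (array([515.8, 154.1]), array([20.7, 82.5]), 8.96, array([308., 218.]), np.int32(222), array([516.4, 153.1]))
side boxtop (array([516.8, 153.6]), array([ 60.9, 110.7]), 9.32, array([309., 233.]), np.int32(512), array([509.4, 160.9]))
side blade (array([ 600.6, -136.9]), array([ 92.8, 126.2]), -70.11, array([344., 182.]), np.int32(925), array([ 598.7, -132.5]))
```

View pics/crop1.png

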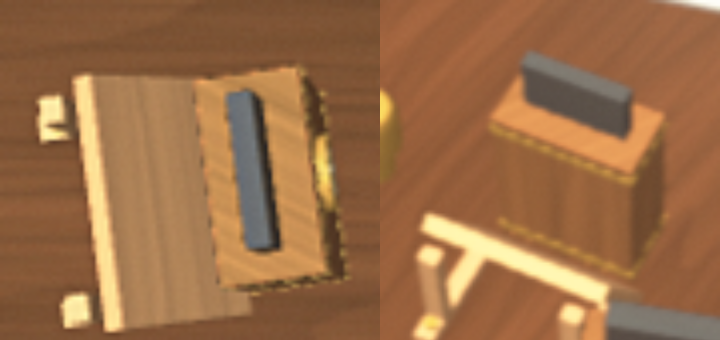

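Confirmed: box A has a 56 x 109 mm top at z = 0.14 m and a 14 x 79 mm fin. B and C have 73 x 141 mm tops at 0.18 m, so they are the look-alikes. Next I'll check reachability for the whole plan.

```bash
cat > geo.py <<'E'
import numpy as np
from scipy.spatial.transform import Rotation as Ro
Z=np.array([0,0,1.])
def ax(yaw): return np.array([np.cos(yaw),np.sin(yaw),0])
BY=np.radians(99.1); E=ax(BY); BC=np.array([.5190,.1537,0]); HEEL=BC+.028*E
def eul(x,z): # tool x and z axes
    return Ro.from_matrix(np.c_[x,np.cross(z,x),z]).as_euler('xyz')
def fin_pose(th,h=.164,pivot=HEEL,flip=1,base=BC,bias=0.):
    "tool at height h over box 'base' origin, box tipped back th deg about pivot"
    r=Ro.from_rotvec(np.radians(th)*np.cross(Z,E))
    p=pivot+r.apply(base+h*Z-pivot)-bias*Z
    return p,eul(flip*np.cross(Z,E)*-1,r.apply(-Z))
def lip_pose(o,yaw,s,flip=1):
    "TCP at distance s up the lip of plate with origin o(xy), yaw"
    x=ax(yaw);l=-.574*x+.819*Z;l/=np.linalg.norm(l)
    return np.r_[o[:2],0]-.052*x+.003*Z+s*l, eul(flip*np.cross(Z,x),-l)
PY=np.radians(109.8); PO=np.array([.6004,-.1291,0])
E
python3 - <<'E'
from plant import robot
from geo import *
for fl in(1,-1):
    for th in(0,10,20,34):
        q=robot.inverse_kinematics(*fin_pose(th,flip=fl));print('fin',fl,th,None if q is None else np.round(q,2))
    q=robot.inverse_kinematics(*fin_pose(34,h=.25,flip=fl));print('fin ret',None if q is None else np.round(q,2))
    O2=HEEL-.067*E
    for o,y in((PO,PY),(O2-.08*E,BY),(O2,BY)):
      for s in(.05,.15):
        q=robot.inverse_kinematics(*lip_pose(o,y,s,fl));print('lip',fl,s,lip_pose(o,y,s,fl)[0].round(3),None if q is None else np.round(q,2))
E
```

```text
fin 1 0 [ 0.19  0.43 -0.72  1.9   0.35  0.93 -2.1 ]
fin 1 10 [ 0.13  0.5  -0.84  1.87  0.59  1.1  -2.39]
fin 1 20 [ 0.06  0.62 -0.98  1.82  0.79  1.33 -2.64]
fin 1 34 [-1.02  0.56  0.33  1.79  0.35  1.17 -2.31]
fin ret [-1.07  0.51  0.33  1.67  0.33  1.35 -2.3 ]
lip 1 0.05 [ 0.628 -0.205  0.044] [ 0.9   1.05 -0.85  1.38  0.21  1.31  2.06]
lip 1 0.15 [ 0.647 -0.259  0.126] [ 0.9   1.01 -0.86  1.22  0.19  1.51  2.08]
lip 1 0.05 [ 0.551 -0.043  0.044] [ 0.85  0.86 -0.83  1.82  0.02  0.88  1.88]
lip 1 0.15 [ 0.56  -0.1    0.126] [ 0.93  0.77 -0.86  1.72 -0.02  1.08  1.92]
lip 1 0.05 [0.538 0.036 0.044] [ 0.74  0.81 -0.82  1.91 -0.05  0.76  1.83]
lip 1 0.15 [ 0.547 -0.021  0.126] [ 0.85  0.72 -0.86  1.82 -0.09  0.97  1.87]
fin -1 0 [ 0.49  0.64 -1.19  1.89  0.68  1.09  0.75]
fin -1 10 [ 0.32  0.66 -1.18  1.86  0.79  1.25  0.57]
fin -1 20 [ 0.15  0.71 -1.14  1.81  0.88  1.42  0.43]
fin -1 34 [-0.09  0.81 -1.07  1.73  0.97  1.67  0.28]
fin ret [-0.11  0.84 -1.22  1.61  0.97  1.86  0.26]
lip -1 0.05 [ 0.628 -0.205  0.044] [ 0.58  0.89 -0.25  1.41 -0.26  1.29 -0.72]
lip -1 0.15 [ 0.647 -0.259  0.126] [ 0.6   0.86 -0.22  1.24 -0.26  1.49 -0.72]
lip -1 0.05 [ 0.551 -0.043  0.044] [ 0.5   0.7  -0.31  1.84 -0.46  0.93 -0.84]
lip -1 0.15 [ 0.56  -0.1    0.126] [ 0.54  0.61 -0.25  1.74 -0.44  1.14 -0.85]
lip -1 0.05 [0.538 0.036 0.044] [ 0.43  0.67 -0.36  1.93 -0.5   0.82 -0.9 ]
lip -1 0.15 [ 0.547 -0.021  0.126] [ 0.46  0.56 -0.29  1.84 -0.48  1.04 -0.91]
```

```bash
python3 - <<'E'
from plant import robot
from geo import *
import cv2
def st(n):
    s=robot.sense();print(n,round(s['t'],2),np.round(s['tcp_pos'],4),'F',np.round(s['wrist_force'],1),'g',round(s['opening'],3),np.round(s['gripper_force'],1))
robot.goto(*fin_pose(0,h=.36,flip=-1));st('above')
robot.move_straight(fin_pose(0,h=.21,flip=-1)[0],vel=.25);robot.grip(.5)
print(robot.move_straight(fin_pose(0,flip=-1)[0],vel=.12,contact_N=12));st('down')
robot.grip(0.,20);st('grip')
for th in(2,6,12,18,24,29,32,33.5):
    p,a=fin_pose(th,flip=-1,bias=.001);robot.move_straight(p,vel=.08,attitude=a);st(th)
for n in("top","side"):
    f=robot.grab_frame(n);np.savez(f'pics/{n}1.npz',**f);cv2.imwrite(f'pics/{n}1.png',f['image'][:,:,::-1])
a=cv2.imread('pics/top1.png')[120:280,170:330];b=cv2.imread('pics/side1.png')[140:320,220:400]
cv2.imwrite('pics/c2.png',np.hstack([cv2.resize(a,(400,400)),cv2.resize(b,(400,400))]))
E
```

```text
above 2.99 [0.5195 0.1526 0.3597] F [ 0.1  0.7 -1. ] g 0.999 0.0
False
down 4.77 [0.5191 0.154  0.164 ] F [-0.6  0.  -0.1] g 0.501 0.0
grip 5.12 [0.5195 0.1535 0.1647] F [ 1.4 -1.8  2.6] g 0.16 22.9
2 5.38 [0.5187 0.1605 0.1653] F [-1.2 -0.6  9.4] g 0.158 23.9
6 5.67 [0.5171 0.172  0.1664] F [-1.4  0.6 10. ] g 0.16 24.1
12 6.03 [0.5145 0.1891 0.1666] F [-1.3  2.  11.4] g 0.168 24.3
18 6.4 [0.5119 0.2045 0.1647] F [ 0.1 -0.  11.2] g 0.155 24.2
24 6.77 [0.5092 0.2204 0.1608] F [ 1.5 -0.5  8.8] g 0.163 24.7
29 7.1 [0.5068 0.2336 0.1562] F [ 0.9 -1.1  7.2] g 0.162 26.4
32 7.36 [0.5052 0.2413 0.1527] F [ 2.1 -3.   3.4] g 0.162 29.2
33.5 7.61 [0.5041 0.246  0.151 ] F [ 1.8 -4.2  1.4] g 0.164 30.4
```

View pics/c2.png

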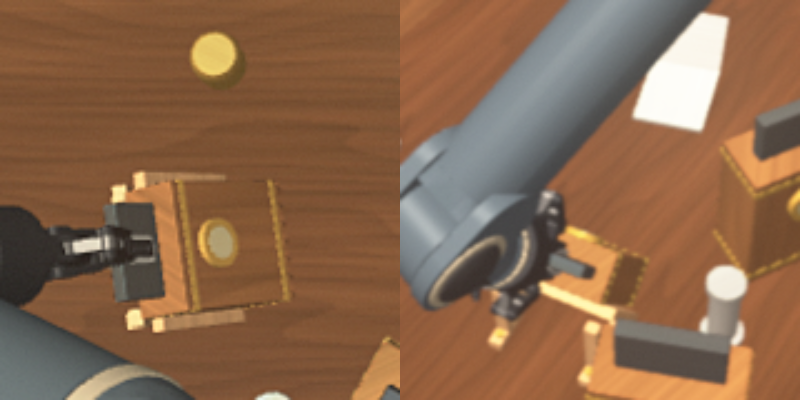

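The box is leaned back on the rest with its front edge raised, the fin is still gripped, and the plate and bystanders are untouched. I'll release it and measure.

```bash
python3 - <<'E'
from plant import robot
from geo import *
from vis import *
def st(n):
    s=robot.sense();print(n,round(s['t'],2),np.round(s['tcp_pos'],4),'F',np.round(s['wrist_force'],1),'g',round(s['opening'],3),np.round(s['gripper_force'],1))
robot.grip(.45);robot.sleep(.2);st('open')
robot.move_straight(fin_pose(33.5,h=.24,flip=-1)[0],vel=.15)
robot.move_straight(fin_pose(33.5,h=.30,flip=-1)[0]+.03*Z,vel=.25);st('ret')
p,a=lip_pose(PO,PY,.16,-1);robot.goto(p+[0.03,-.0,.10],a);robot.grip(.33);st('pre')
f=robot.grab_frame("top");np.savez('pics/top2.npz',**f);g=robot.grab_frame("side");np.savez('pics/side2.npz',**g)
cv2.imwrite('pics/top2.png',f['image'][:,:,::-1])
P=cloud(f);W=win(225,170,310,255)
Q=P[W&(P[...,2]>.04)]
# box front face: plane via RANSAC-free: points with |lateral| and normals - use local plane on brown front face
L=(P-HEEL)@E;lat=(P-HEEL)@np.cross(Z,E)
for lo,hi in((-.12,-.06),(-.06,-.03),(-.03,0),(0,.03),(.03,.06)):
    m=W&(L>lo)&(L<hi)&(abs(lat)<.05);print(lo,m.sum(),np.nanmedian(P[m][:,2]) if m.sum() else 0)
m=W&(L>-.04)&(L<.03)&(abs(lat)<.048)&(abs(lat)>.026)&(P[...,2]>.05);q=P[m];c=q.mean(0);n=np.linalg.svd(q-c,full_matrices=False)[2][2];n*=np.sign(n[2])
print('front plane',c,n,m.sum(),'tilt',np.degrees(np.arcsin(n[2])),'yaw',np.degrees(np.arctan2(-n[1],-n[0])))
q=P[W&(abs((P-c)@n)<.004)&(P[...,2]>.03)&(P[...,2]<.2)]
dn=np.cross(np.cross(n,Z),n);dn/=np.linalg.norm(dn);  # up along face
la=np.cross(Z,n)/np.linalg.norm(np.cross(Z,n))
for k,d in(('up',dn),('lat',la)):
    v=(q-c)@d;print(k,np.percentile(v,[0.5,99.5]),'len',np.ptp(np.percentile(v,[.5,99.5])))
lo=np.percentile((q-c)@dn,.5);lm=np.mean(np.percentile((q-c)@la,[1,99]))
fb=c+lo*dn+lm*la; print('front bottom edge mid',fb,'heel est',fb-.056*n)
hsv=cv2.cvtColor(f['image'],cv2.COLOR_RGB2HSV);print('blade',rect(f,win(360,140,460,220)&(hsv[...,1]<60)&(hsv[...,2]>130)&(P[...,2]<.012),.006))
E
```

```text
open 8.27 [0.5038 0.248  0.1511] F [ 0.1  0.6 -0.9] g 0.448 0.0
ret 9.43 [0.4921 0.3213 0.2952] F [ 0.3  0.3 -0.4] g 0.449 0.0
pre 11.93 [ 0.6794 -0.2635  0.2342] F [-0.1  0.8  0.2] g 0.33 0.0
-0.12 810 -0.000658989260299599
-0.06 655 0.03584080675586725
-0.03 742 0.08038345720562505
0 809 0.1256065067619622
0.03 703 0.14149911891837508
front plane [0.51448542 0.18019197 0.09963972] [ 0.13354182 -0.81450019  0.56458483] 735 tilt 34.3734659351087 yaw 99.3111183059949
up [-0.08115201  0.05844933] len 0.1396013340428373
lat [-0.05295372  0.05624379] len 0.10919750269607345
front bottom edge mid [0.5232245  0.13519587 0.03265888] heel est [0.51574616 0.18080788 0.00104213]
blade (array([ 601.5, -132.2]), array([ 91.8, 116.5]), -70.23, array([397., 186.]), np.int32(1802), array([ 600.4, -129.7]))
```

View pics/top2.png

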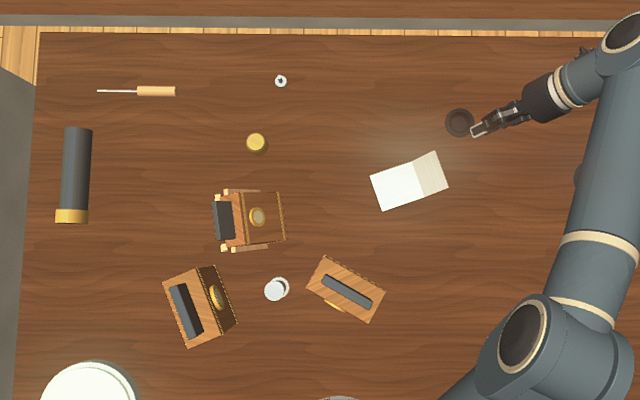

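The box leans by itself at 34.4° with its heel at (0.516, 0.181) and yaw 99.3°. In the picture the plate is at (410,180) with its lip free, and the eyecup at (460,122) is clear. Now I'll grip the lip and drag the plate to the pre-insert pose.

```bash
cat >> geo.py <<'E'
BY=np.radians(99.2); E=ax(BY); HEEL=np.array([.5154,.1810,0]); BC=HEEL-.028*E
O2=HEEL-.067*E
E
cat > meas.py <<'E'
from vis import *
from geo import ax
def blade(f):
    "blade tip edge & yaw from white low pixels"
    P=cloud(f);h=cv2.cvtColor(f['image'],cv2.COLOR_RGB2HSV)
    r=rect(f,win(280,130,470,240)&(h[...,1]<60)&(h[...,2]>130)&(P[...,2]<.012),.006);print('blade',r[:4])
    return r
E
python3 - <<'E'
from plant import robot
from geo import *
from meas import *
def st(n):
    s=robot.sense();print(n,round(s['t'],2),np.round(s['tcp_pos'],4),'F',np.round(s['wrist_force'],1),'g',round(s['opening'],3),np.round(s['gripper_force'],1))
p,a=lip_pose(PO,PY,.13,-1);robot.move_straight(p,vel=.2,attitude=a)
p,a=lip_pose(PO,PY,.052,-1);print(robot.move_straight(p,vel=.08,contact_N=10));st('at lip')
robot.grip(0,40);st('grip');f=robot.grab_frame("top");blade(f)
A=O2-.09*E
for k in(.5,1):
    p,a=lip_pose(PO+k*(A-PO),PY+k*(BY-PY),.052,-1);robot.move_straight(p,vel=.07,attitude=a);st(k)
f=robot.grab_frame("top");r=blade(f);np.savez('pics/top3.npz',**f);cv2.imwrite('pics/top3.png',f['image'][:,:,::-1])
print('expected origin',A,'tip',A+.055*E)
E
```

```text
False
at lip 13.96 [ 0.6285 -0.2067  0.0461] F [-1.1 -0.5  0.3] g 0.33 0.0
grip 14.28 [ 0.6282 -0.2067  0.0454] F [ 0.5 -0.8 -1.5] g 0.062 43.2
blade (array([ 600.2, -129.6]), array([ 91.7, 114.7]), -70.21, array([397., 186.]))
0.5 15.68 [ 0.5912 -0.1312  0.0456] F [-0.2  0.  -2.5] g 0.065 42.9
1 17.03 [ 0.5539 -0.0553  0.0456] F [-0.3  0.3 -2.8] g 0.063 42.9
blade (array([539.9,  26.2]), array([ 91.9, 113.2]), -80.9, array([330., 210.]))
expected origin [0.54050135 0.02601961 0.        ] tip [0.53170788 0.0803121  0.        ]
```

View pics/top3.png

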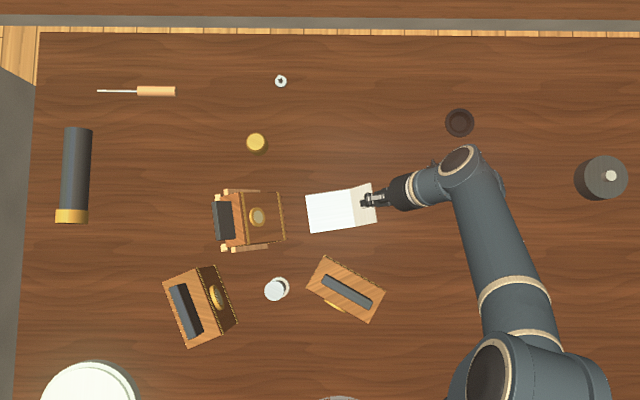

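The blade lies square to the box (yaw 99.1° against 99.2–99.3°) with its centre line within 1 mm. The picture shows it at (340,208) with the tip about 35 px before the box, and nothing else has moved. Inserting now.

```bash
python3 - <<'E'
from plant import robot
from geo import *
from meas import *
def st(n):
    s=robot.sense();print(n,round(s['t'],2),np.round(s['tcp_pos'],4),'F',np.round(s['wrist_force'],1),'g',round(s['opening'],3),np.round(s['gripper_force'],1))
p0,a=lip_pose(O2-.09*E,BY,.052,-1)
print(robot.move_straight(p0+.06*E,vel=.07,attitude=a,contact_N=12));st('mid')
print(robot.move_straight(p0+.0875*E,vel=.04,contact_N=8));st('in')
for n in("top","side"):
    f=robot.grab_frame(n);np.savez(f'pics/{n}4.npz',**f)
    if n=='top':
        blade(f);P=cloud(f);hs=cv2.cvtColor(f['image'],cv2.COLOR_RGB2HSV)
        W=win(225,170,310,255);L=(P-HEEL)@E;lat=(P-HEEL)@np.cross(Z,E)
        m=W&(L>-.04)&(L<.03)&(abs(lat)<.048)&(abs(lat)>.026)&(P[...,2]>.05);q=P[m];c=q.mean(0);n_=np.linalg.svd(q-c,full_matrices=False)[2][2];n_*=np.sign(n_[2])
        print('tilt',np.degrees(np.arcsin(n_[2])),'yaw',np.degrees(np.arctan2(-n_[1],-n_[0])),c)
        m=(hs[...,1]<60)&(hs[...,2]>130)&win(270,150,420,240);v=((P-O2))@np.cross(Z,E);low=m&(P[...,2]<.012)
        print('blade lateral range',np.percentile(v[low],[1,99]),'along min vs bend', np.percentile(L[low],[.5,99.5]))
        a_=f['image'][140:280,220:400,::-1]
    else: b_=f['image'][130:330,220:420,::-1]
cv2.imwrite('pics/c4.png',np.hstack([cv2.resize(a_,(400,311)),cv2.resize(b_,(400,400))[:311]]))
E
```

```text
False
mid 18.09 [0.5442 0.0039 0.0456] F [-0.3 -0.  -2.1] g 0.064 42.9
False
in 18.93 [0.5396 0.0315 0.0456] F [-0.3  0.  -3. ] g 0.068 42.9
blade (array([528. ,  97.9]), array([78.2, 91.9]), 9.38, array([300., 215.]))
tilt 34.34595545330673 yaw 99.33446467658551 [0.51536282 0.17968981 0.0986887 ]
blade lateral range [-0.0449579   0.04577575] along min vs bend [-0.12242848 -0.04515683]
```

View pics/c4.png

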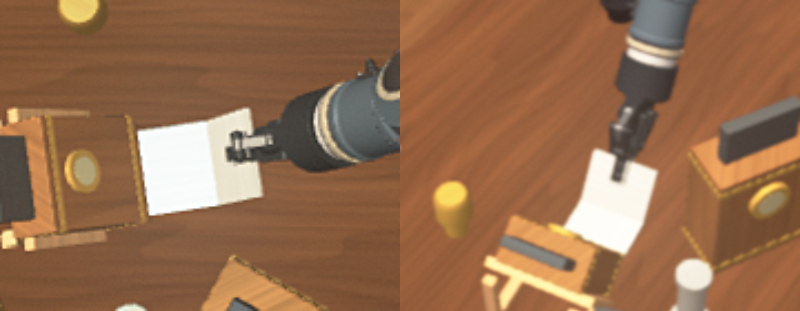

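The blade is under the box: its edges are centred to within 1 mm (±45 mm) and the tip is about 11 mm short of the heel. The box still leans at 34.3° and there was no contact. I'll release the lip, grip the fin and bring the box forward.

```bash
cat >> geo.py <<'E'
T=HEEL-.0115*E+.006*Z; TC=27.5
def back_pose(th,bias=0.):
    if th>=TC: return fin_pose(th,pivot=HEEL,base=BC,flip=-1,bias=bias)
    p,_=fin_pose(TC,pivot=HEEL,base=BC,flip=-1)
    r=Ro.from_rotvec(np.radians(th-TC)*np.cross(Z,E))
    return T+r.apply(p-T)-bias*Z, fin_pose(th,flip=-1)[1]
E
python3 - <<'E'
from plant import robot
from geo import *
from meas import *
def st(n):
    s=robot.sense();print(n,round(s['t'],2),np.round(s['tcp_pos'],4),'F',np.round(s['wrist_force'],1),'g',round(s['opening'],3),np.round(s['gripper_force'],1));return np.linalg.norm(s['wrist_force'])
OI=O2-.0025*E
robot.grip(.33);robot.sleep(.1)
robot.move_straight(lip_pose(OI,BY,.15,-1)[0],vel=.15);p=lip_pose(OI,BY,.20,-1)[0]
robot.move_straight(p+.12*Z,vel=.25);st('away')
a=lambda h,dz=0:(fin_pose(34.3,h=h,pivot=HEEL,base=BC,flip=-1)[0]+dz*Z,fin_pose(34.3,flip=-1)[1])
robot.goto(a(.32,.03)[0],a(.32)[1]);robot.grip(.45);st('pre')
robot.move_straight(a(.24)[0],vel=.2);print(robot.move_straight(a(.164)[0],vel=.08,contact_N=12));st('at fin')
f=robot.grab_frame("top");blade(f)
robot.grip(0,20);st('grip')
for th in(33,30,27.5,24,20,16,12,8,4,2):
    p,q=back_pose(th);robot.move_straight(p,vel=.05,attitude=q)
    if st(th)>35: print('ABORT');break
for n in("top","side"):
    f=robot.grab_frame(n);np.savez(f'pics/{n}5.npz',**f)
    if n=='top': blade(f);a_=f['image'][140:280,220:400,::-1]
    else: b_=f['image'][130:330,220:420,::-1]
cv2.imwrite('pics/c5.png',np.hstack([cv2.resize(a_,(400,311)),cv2.resize(b_,(400,400))[:311]]))
E
```

```text
away 21.07 [ 0.5522 -0.0516  0.2851] F [-0.2  0.2 -0.3] g 0.335 0.0
pre 22.83 [0.491  0.3351 0.3101] F [-0.4 -0.3  0.3] g 0.448 0.0
False
at fin 24.62 [0.5043 0.25   0.1517] F [ 0.2  0.4 -0.6] g 0.448 0.0
blade (array([528.5,  97.5]), array([79.7, 91.1]), 8.88, array([301., 213.]))
grip 25.01 [0.5047 0.2482 0.1522] F [-0.5 -4.2  4.9] g 0.159 22.5
33 25.26 [0.5051 0.2457 0.1535] F [ 0.1 -0.8  4.5] g 0.154 29.5
30 25.58 [0.5064 0.2382 0.1572] F [-0.2 -0.8  7.5] g 0.163 29.9
27.5 25.88 [0.5075 0.232  0.1599] F [-0.6  1.7  8.6] g 0.162 29.5
24 26.23 [0.509  0.2228 0.1634] F [-0.3  0.9  9.3] g 0.166 26.2
20 26.61 [0.5108 0.2122 0.1667] F [-1.6  0.7  8.4] g 0.162 21.8
16 26.99 [0.5123 0.2018 0.1691] F [-0.7  1.   7.8] g 0.161 19.5
12 27.38 [0.5143 0.1907 0.1712] F [-2.2  0.4  9.7] g 0.159 19.8
8 27.76 [0.5163 0.1792 0.1724] F [-2.2 -0.7 11.3] g 0.164 20.2
4 28.14 [0.5183 0.1678 0.1728] F [-2.3 -1.4 13.6] g 0.158 20.6
2 28.41 [0.5192 0.1622 0.1727] F [-2.5 -1.7 13.8] g 0.159 20.8
blade (array([567.1,  86.5]), array([32.8, 70.9]), 64.12, array([306., 201.]))
```

View pics/c5.png

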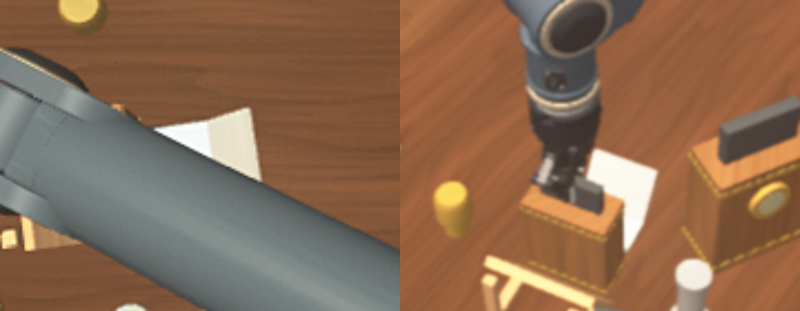

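The box is almost upright on the blade at (575,235) in the right half. The plate hasn't been shoved and nothing is disturbed. I'll finish the last 2°, release and measure.

```bash
python3 - <<'E'
from plant import robot
from geo import *
from meas import *
def st(n):
    s=robot.sense();print(n,round(s['t'],2),np.round(s['tcp_pos'],4),'F',np.round(s['wrist_force'],1),'g',round(s['opening'],3),np.round(s['gripper_force'],1))
for th in(1,0):
    p,q=back_pose(th);robot.move_straight(p,vel=.02,attitude=q);st(th)
robot.sleep(.3);robot.grip(.3);st('open');robot.grip(.45)
robot.move_straight(p+.12*Z,vel=.12);robot.goto(lip_pose(PO,PY,.16,-1)[0]+[.03,-.05,.15],lip_pose(PO,PY,.16,-1)[1]);st('away')
for n in("top","side"):
    f=robot.grab_frame(n);np.savez(f'pics/{n}6.npz',**f);P=cloud(f);z=P[...,2]
    W=win(235,165,310,255) if n=='top' else win(270,195,345,280)
    print(n,'fin',rect(f,W&(z>.183)&(z<.2),.191)[:3],'top',rect(f,W&(abs(z-.146)<.005),.146)[:3],'z',np.nanmedian(z[W&(z>.183)]))
    q=P[W&(abs(z-.146)<.006)];c=np.median(q,0);k=np.linalg.svd(q-q.mean(0),full_matrices=False)[2][2];k*=np.sign(k[2]);print('top z',c[2],'normal tilt along E deg',np.degrees(k@E),'lat',np.degrees(k@np.cross(Z,E)))
    if n=='top':
        blade(f);hs=cv2.cvtColor(f['image'],cv2.COLOR_RGB2HSV);m=(hs[...,1]<60)&(hs[...,2]>130)&(z<.012)&win(270,150,420,240)
        print('blade L',np.percentile(((P-HEEL)@E)[m],[.5,99.5]),'lat',np.percentile(((P-HEEL)@np.cross(Z,E))[m],[.5,99.5]))
        print('cup',rect(f,win(435,95,485,145)&(z>.03),.04)[0],'eyep',rect(f,win(235,120,280,165)&(z>.06),.075)[0],'tube',rect(f,win(255,268,300,310)&(z>.09),.105)[0])
        a_=f['image'][140:280,220:400,::-1]
    else: b_=f['image'][130:330,220:420,::-1]
cv2.imwrite('pics/c6.png',np.hstack([cv2.resize(a_,(400,311)),cv2.resize(b_,(400,400))[:311]]))
E
```

```text
1 28.8 [0.5196 0.1597 0.1726] F [-3.2 -1.6 14.2] g 0.164 20.9
0 29.09 [0.5199 0.1571 0.1725] F [-3.5 -2.1 15.6] g 0.162 21.1
open 29.67 [0.5195 0.1552 0.1695] F [ 0.2 -0.1  0.8] g 0.302 0.0
away 32.92 [ 0.6794 -0.3129  0.2841] F [ 0.7  0.  -0.1] g 0.449 0.0
top fin (array([519.4, 158.3]), array([14.7, 79.5]), 9.29) top (array([519.3, 158.6]), array([ 56.2, 109.7]), 9.3) z 0.18985273572006078
top z 0.1453187984727841 normal tilt along E deg -0.22878079736848964 lat -0.02210167217745464
blade (array([528.6,  95. ]), array([74.5, 91.7]), 8.84, array([301., 215.]))
blade L [-0.12382019 -0.05037603] lat [-0.04580863  0.04608708]
cup [ 746.5 -268.6] eyep [684.  196.2] tube [360.4 145.4]
side fin (array([514.7, 159.6]), array([21.8, 81.9]), 9.36) top (array([516.1, 159. ]), array([ 59.9, 110.7]), 10.81) z 0.19076395272535304
top z 0.14644816058313034 normal tilt along E deg 2.066958926627027 lat 0.5863032025334921
```

View pics/c6.png

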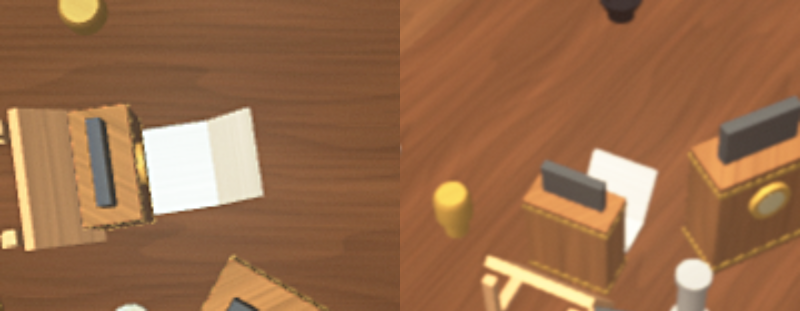

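The box stands upright and flat on the blade (top at z≈0.146), with the bystanders unmoved. It crept about 5 mm towards the rest, though. There is time for a light regrip to draw it 7 mm forward along the blade for more overlap and clearance.

```bash
python3 - <<'E'
from plant import robot
from geo import *
from meas import *
def st(n):
    s=robot.sense();print(n,round(s['t'],2),np.round(s['tcp_pos'],4),'F',np.round(s['wrist_force'],1),'g',round(s['opening'],3),np.round(s['gripper_force'],1))
q=fin_pose(0,flip=-1)[1];p=np.array([.5185,.1582,.171])
robot.goto(p+.13*Z,q);robot.move_straight(p+.04*Z,vel=.2);print(robot.move_straight(p,vel=.08,contact_N=10));st('at')
robot.grip(0,20);st('grip')
robot.move_straight(p-.007*E,vel=.015);st('drag');robot.sleep(.2)
robot.grip(.3);robot.grip(.45);st('open')
robot.move_straight(p-.007*E+.12*Z,vel=.12);robot.goto(lip_pose(PO,PY,.16,-1)[0]+[.03,-.05,.15],lip_pose(PO,PY,.16,-1)[1]);st('away')
f=robot.grab_frame('top');P=cloud(f);z=P[...,2];W=win(235,165,310,255)
print('fin',rect(f,W&(z>.183)&(z<.2),.191)[:3],'top',rect(f,W&(abs(z-.146)<.005),.146)[:3])
k=P[W&(abs(z-.146)<.006)];n=np.linalg.svd(k-k.mean(0),full_matrices=False)[2][2];n*=np.sign(n[2]);print('z',np.median(k[:,2]),'tilt',np.degrees(n@E),np.degrees(n@np.cross(Z,E)))
blade(f);hs=cv2.cvtColor(f['image'],cv2.COLOR_RGB2HSV);m=(hs[...,1]<60)&(hs[...,2]>130)&(z<.012)&win(270,150,420,240)
print('blade L',np.percentile(((P-HEEL)@E)[m],[.5,99.5]),'lat',np.percentile(((P-HEEL)@np.cross(Z,E))[m],[.5,99.5]))
E
```

```text
False
at 36.1 [0.5185 0.1585 0.1709] F [ 0.2  0.3 -0.1] g 0.453 0.0
grip 36.43 [0.5189 0.1579 0.1715] F [ 0.1 -0.8  1.6] g 0.161 23.3
drag 37.05 [0.5198 0.1525 0.1716] F [-1.1  3.8  5. ] g 0.162 23.6
open 37.81 [0.5196 0.151  0.1708] F [ 0.1 -0.2 -0.1] g 0.45 0.0
away 40.77 [ 0.6795 -0.3131  0.2841] F [-0.3  0.2 -0.5] g 0.449 0.0
fin (array([519.6, 155.2]), array([14.7, 79.4]), 8.63) top (array([519.8, 155.5]), array([ 56.1, 109.7]), 9.24)
z 0.145519926550733 tilt 0.03707164298614252 0.12848701873569424
blade (array([529. ,  93.2]), array([71.1, 92. ]), 9.63, array([302., 215.]))
blade L [-0.13597926 -0.05372422] lat [-0.04566156  0.04602147]
```

```bash
python3 -c "
from plant import robot
print(robot.close_job(),robot.sense()['t'])"
```

```text
the job is handed in; nothing more can be done
the job is handed in; nothing more can be done
```

The job is handed in at about 41 s: the lamp box stands upright, flat and square on the blade in front of the rest, with the blade tip about 15 mm past the middle of its base, and the eyepiece, sight tube and eyecup where they were when last measured.

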